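Make ready the paper moulds: tip both flat and cap one with the deckle

TASK

Two paper moulds have been left standing on edge on the felt of the couching board to drain. With a light push on the wooden rim, without gripping a mould and without touching its wire mesh, tip each one over where it stands so that it lies flat with its wire face up; then take the deckle that matches them in size from the sloping rack and lay it flush on either mould, edges in line all round. Leave the narrower deckle on the rack and the flask, jar and tub where they are.

Things in the scene. Friction and masses are not known exactly. Their poses are not given: they have to be found in the camera images.
- board: Couching board: plywood with grey felt on it, fixed to the bench, 340 mm (its x) by 580 mm (its y), 12 mm thick. Origin: centre of its underside, on the bench; the felt's top is 12 mm above the origin.
- mould_a: Paper mould, 0.22 kg (varies): wooden frame 160 x 120 mm, 24 mm thick, rails 18 mm wide. Starts standing free on a 160 mm side on the felt, 120 mm tall; falls over when tilted about 11 degrees. Origin: middle of the side it starts on. x: outward normal of the wire face (level at first, must end up), y: along the 160 mm length, z: from the side it starts on to the opposite side.
- mould_b: The other mould, same make, size, start and axes as mould_a.
- wire_a: Wire mesh of mould_a, a grey panel 124 x 84 mm closing its opening 1 mm below the wire face, whose edges are trimmed with thin brass strips; the opposite face shows wooden ribs. Origin and axes as mould_a: the mesh covers z from 18 to 102 mm, so of the standing mould only the top 18 mm is bare rim.
- wire_b: Wire mesh panel of mould_b, likewise.
- mould_a_face (a point): Centre of the wire face of mould_a, in the plane of its rim: 12 mm along x and 60 mm along z from its origin. Same axes as mould_a.
- mould_b_face (a point): Centre of the wire face of mould_b, likewise.
- rack: Draining rack of white-painted wooden slats, fixed, about 175 mm (its x) by 300 mm (its y). Its deck slopes 35 degrees, rising towards its +x from 35 mm above the bench to 147 mm, 195 mm long up the slope; a 10 mm lip along the low edge holds both deckles, side by side, long sides up the slope. Origin: on the bench, under the deck's middle.
- deckle: The deckle that matches the moulds: open wooden frame 160 x 120 mm outside, 16 mm thick, rails 18 mm wide (opening 124 x 84 mm), 0.10 kg (varies). Origin: centre of its underside. x: along the 160 mm length (up the slope at the start), y: along the 120 mm width, z: out of its upper face. Both faces are alike.
- slim_deckle: A narrower deckle lying beside it on the rack: same make, 160 x 85 mm outside, 16 mm thick, rails 18 mm wide. Same origin and axes. The gap between the two deckles is about 30 to 45 mm. To be left alone.
- flask: Steel drinking flask standing on the bench, 68 mm across, 200 mm tall. Origin: centre of its underside.
- jar: Clear plastic jar with a white lid standing on the bench, 72 mm across, 85 mm tall. Origin: centre of its underside.
- tub: White lidded plastic tub standing on the bench, 110 mm across, 75 mm tall. Origin: centre of its underside.
Things that resemble listed ones, but are neither listed nor needed, are in the scene too. What is shaped like the deckle but green or purple is not meant.

How it is judged:
By the outcome, as a careful person would: the job done as asked, in the order asked, and still so for the second after the job is handed in, with the robot touching nothing.
It also fails if it takes over 54 s, if anything falls off the work surface, if the arm or the gripper's body presses on something with over 40 N, if the wrist force passes 120 N, or if a joint passes its speed limit or range.

ROBOT

A 6-joint arm with a two-finger parallel gripper is mounted at the origin on the work surface. World frame = base frame: x ahead of the robot, y to its left, z up, the work surface at z = 0. Lengths are in m, angles in rad, forces in N, time in s.
With the tool pointing down it reaches from about 0.375 to 0.925 m from the base axis. Payload 5.7 kg.
Tool frame: the origin (TCP) lies at the very end of the fingers, on their centre line; the grasp point (between the pads) lies r.grip_point_offset behind it (r.grip_point_offset is the distance from the TCP to the grasp point, in m); z points along the fingers, y is the line along which they close (so a half turn about z gives the same grasp; the last joint's range is limited). The gripper opens to 85 mm and grips with 20 to 120 N. Pads are 22 mm wide; open, the fingers measure 114 mm over their backs; the gripper's body (76 mm by 85 mm) begins 54 mm behind the grasp point. The pads swing forward as they close: fully open they stand 13 mm farther back than shut.
Start: joints at [-1.354, 0.359, 1.51, -0, 1.272, -0.115], TCP at [0.195, -0.567, 0.231] pointing down, gripper open.
Joint ranges: [-2.97, 2.97], [-1.01, 2.36], [0.21, 2.38], [-0.96, 4.11], [0.2, 2.71], [-2.98, 2.98]. Speed limits (rad/s): [2.39, 2.39, 3.14, 3.14, 3.14, 3.14].

INTERFACE

Orientations are given as a rotation vector (axis times angle).
In Python, from rig import r gives the robot as it stands. The module is installed in compiled form; this text tells all that it offers.
- The arm moves only by the tool drive_tool, never from a script. Its argument "commands" is text: rows parted by semicolons, each of 5 numbers parted by spaces: the shift along the tool's x, y, z in m, then the turn about the tool's z in degrees, then the opening, from -1 (shut) to 1 (fully open). A call has 1 to 10 rows; each row shifts and turns the commanded pose from where the row before left it, along the tool's axes as they then stand; what a row does not reach is not made up. A row lasts 1/8 s, in which the tool goes at most 62.5 mm and 10.7 degrees, less where a joint would pass 70% of its speed; a pose out of reach is approached as far as the arm can. A call with a gripper value outside its range is refused whole. The fingers move at their own pace and stop on an object; "force" is the grip in N (left out, the last holds). Time passes only in rows, so rows that do not move let the fingers close. It gives the time, the measured TCP pose, the force, the opening and the grip force at its end, in the units of the state.
- r.get_state(): the state, without advancing time (a new reading comes with each control period).
- r.capture(name): name is "scene" or "side" or "wrist"; returns (picture, depth): 384x512x3 uint8, blue, green, red; 384x512 float32, m along the optical axis (not along the pixel's ray), 0 where there is no reading.
- r.camera_model(name): a dict with "intrinsics" (3x3 intrinsics, pixels), "world_to_cam" (4x4, takes a point from world to camera coordinates). Camera axes: x right, y down, z forward; pixel columns grow to the right and rows downward; lengths in m; the calibration is good to about 2 mm. The wrist camera is an equidistant fisheye: a pixel r from the principal point sees the ray r / f radians off the axis. A picture is of the moment at which its call begins: read the wrist's pose just before it. camera_model takes no time and is no camera call; for the wrist camera it gives the pose at the moment of the call.
- r.sign_off(): hands the job in; it is judged then, once.
The state is a dict: "time": time; "joint_pos": joint angles; "joint_velocities": joint speeds; "effort": joint torques, N m; "tool_pos": TCP position; "orientation": TCP orientation; "wrist_force": force on the tool from outside, world axes, zero at the start; "wrist_torque": the same for the moment, N m; "opening": finger opening in m; "grip_force": force on a finger pad.
Only numpy, scipy, OpenCV 4.12 (cv2) and the standard library are available. Lean on these libraries where they do the work, as an engineer would, in place of code of your own. Each camera call takes 0.05 s, during which the arm holds its last target. There are 200 camera calls.

## Working session

There is one attempt and no reset: what is moved stays moved. The work goes in short steps, Python scripts to look and compute and a tool call to move; the robot and the scene stay as the last step left them, time stands still between calls to the robot, and variables do not carry over. Pictures are saved under pics/ and viewed, at most 13 in all, crops included, and the job is handed in when it is done.

Besides the shell and the picture viewer there is one more tool, called after "Call:" by a JSON object that holds its "name" and its "arguments". drive_tool: Moves the arm, as the interface text tells. Its arguments: {"type":"object","properties":{"commands":{"type":"string"},"force":{"type":"number"}},"required":["commands"]}

```bash
mkdir -p pics
cat > h.py <<'E'
import numpy as np, cv2
from rig import r
def cap(n):
    m=r.camera_model(n); p,d=r.capture(n); return p,d,m
def cloud(d,m):
    K=np.array(m["intrinsics"]);T=np.linalg.inv(np.array(m["world_to_cam"]))
    v,u=np.indices(d.shape); P=np.stack([(u-K[0,2])/K[0,0]*d,(v-K[1,2])/K[1,1]*d,d],-1)
    W=P@T[:3,:3].T+T[:3,3]; W[d==0]=np.nan; return W
E
python3 - <<'E'
from h import *
for n in("scene","side"):
    p,d,m=cap(n); np.savez(n+".npz",p=p,d=d,K=m["intrinsics"],T=m["world_to_cam"]); cv2.imwrite(f"pics/{n}0.png",p)
    print(n,np.round(m["intrinsics"],1).tolist(),np.round(np.linalg.inv(m["world_to_cam"]),3).tolist(),(d>0).mean())
s=r.get_state();print({k:np.round(v,3).tolist() for k,v in s.items()},r.grip_point_offset)
E
```

```text
scene [[410.0, 0.0, 262.3], [0.0, 410.0, 181.8], [0.0, 0.0, 1.0]] [[0.378, 0.78, -0.499, 1.255], [0.926, -0.32, 0.201, -0.106], [-0.002, -0.538, -0.843, 1.291], [0.0, 0.0, 0.0, 1.0]] 0.9961446126302084
side [[377.3, 0.0, 255.0], [0.0, 377.3, 196.7], [0.0, 0.0, 1.0]] [[-0.886, -0.258, 0.386, 0.071], [-0.464, 0.534, -0.707, 1.061], [-0.023, -0.805, -0.593, 0.822], [0.0, 0.0, 0.0, 1.0]] 0.996063232421875
{'time': 0.1, 'joint_pos': [-1.354, 0.359, 1.511, 0.0, 1.273, -0.115], 'joint_velocities': [0.0, -0.001, -0.003, 0.001, -0.002, -0.001], 'effort': [-0.001, -52.865, -27.935, -0.0, 0.005, -0.0], 'tool_pos': [0.195, -0.567, 0.231], 'orientation': [-3.097, -0.518, 0.0], 'wrist_force': [-0.999, 0.275, 0.221], 'wrist_torque': [0.022, 0.038, -0.053], 'grip_force': 0.0, 'opening': 0.085} 0.0187
```

View pics/scene0.png

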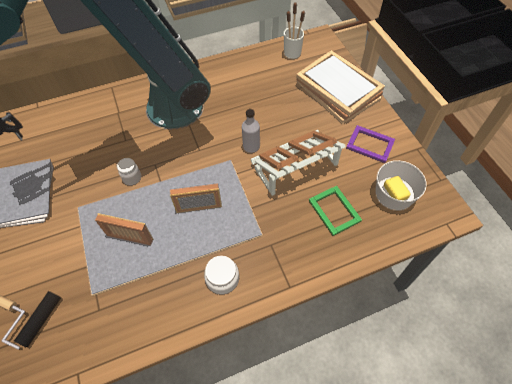

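View pics/side0.png

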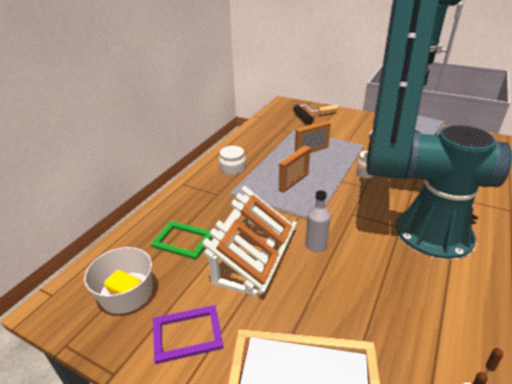

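The scene view shows the moulds at about (124,230) and (195,198), the rack at (297,158), the flask at (251,132), the jar at (127,170) and the tub at (222,273). In the side view the deckles are on the rack at (258,240), with the moulds at (295,168) and (312,135).

Run:
```python
from h import *
D={}
ims=[]
for n,cs in(("scene",[(85,175,165,80),(245,120,110,75)]),("side",[(265,115,75,80),(200,185,110,110)])):
    z=np.load(n+".npz");p,d=z["p"],z["d"];W=cloud(d,dict(intrinsics=z["K"],world_to_cam=z["T"]));D[n]=W
    for x,y,w,h in cs:
        ims.append(cv2.resize(p[y:y+h,x:x+w],(390,290),interpolation=cv2.INTER_CUBIC))
cv2.imwrite("pics/crops.png",np.vstack([np.hstack(ims[:2]),np.hstack(ims[2:])]))
for n in D:
    z=np.load(n+".npz");W=D[n];p=z["p"]
    hsv=cv2.cvtColor(p,cv2.COLOR_BGR2HSV)
    # objects above board/bench
    ok=(W[...,2]>0.03)&(W[...,2]<.26)&(W[...,0]>.3)&(W[...,0]<.95)&(W[...,1]>-.75)&(W[...,1]<.6)
    k,l,st,c=cv2.connectedComponentsWithStats(ok.astype(np.uint8))
    for i in range(1,k):
        if st[i,4]>60:
            P=W[l==i];print(n,i,st[i].tolist(),"min",P.min(0).round(3),"max",P.max(0).round(3))
            T=P[P[:,2]>P[:,2].max()-.008]
            rc=cv2.minAreaRect((T[:,:2]*1000).astype(np.float32));print("   top rect mm",np.round(rc[0],1),np.round(rc[1],1),round(rc[2],1))
```

```text
scene 1 [242, 109, 18, 40, 546] min [0.301 0.192 0.031] max [0.355 0.257 0.204]
   top rect mm [318.9 225.9] [29.  29.3] 29.2
scene 3 [251, 129, 95, 62, 2152] min [0.367 0.191 0.03 ] max [0.574 0.507 0.149]
   top rect mm [539.7 356.5] [ 45.9 275.5] 6.2
scene 4 [120, 166, 20, 16, 220] min [ 0.3   -0.276  0.03 ] max [ 0.324 -0.212  0.09 ]
   top rect mm [ 310.  -244.4] [46.7 19.1] 89.7
scene 5 [376, 166, 30, 41, 292] min [0.642 0.547 0.03 ] max [0.798 0.6   0.096]
   top rect mm [719.7 572.7] [ 51.3 155.7] 88.9
scene 6 [170, 183, 52, 28, 1028] min [ 0.48 -0.13  0.03] max [0.543 0.031 0.139]
   top rect mm [510.8 -49.2] [159.4  26.8] 76.3
scene 9 [23, 207, 21, 11, 70] min [ 0.3   -0.624  0.03 ] max [ 0.34  -0.56   0.037]
   top rect mm [ 318.7 -591.5] [66.8 36.4] 84.8
scene 15 [95, 213, 57, 30, 929] min [ 0.478 -0.375  0.03 ] max [ 0.591 -0.23   0.138]
   top rect mm [ 534.8 -302.5] [159.7  26.7] 54.5
scene 24 [204, 255, 35, 37, 969] min [ 0.737 -0.112  0.03 ] max [ 0.839 -0.003  0.083]
   top rect mm [784.6 -57.1] [90.3 88.8] 15.9
scene 25 [14, 291, 45, 56, 745] min [ 0.633 -0.683  0.
[... 551 characters left out ...]
92 0.034 0.139]
   top rect mm [ 534.2 -171.5] [106.4 402.6] 0.3
side 4 [218, 146, 27, 23, 505] min [ 0.729 -0.109  0.03 ] max [0.833 0.003 0.081]
   top rect mm [784.4 -58.1] [88.5 94.2] 31.6
side 5 [357, 151, 9, 19, 83] min [ 0.3   -0.266  0.031] max [ 0.321 -0.212  0.091]
   top rect mm [ 308.9 -243. ] [46.4 14.4] 89.0
side 6 [201, 186, 95, 107, 4797] min [0.369 0.191 0.03 ] max [0.572 0.506 0.151]
   top rect mm [536.5 354.8] [ 43.6 275.8] 5.8
side 7 [305, 190, 22, 56, 752] min [0.3  0.21 0.03] max [0.352 0.262 0.204]
   top rect mm [319.2 226.4] [28.3 28.9] 27.5
side 8 [105, 247, 47, 39, 796] min [0.642 0.545 0.03 ] max [0.8   0.6   0.095]
   top rect mm [720.9 572.5] [ 54.1 157.3] 89.9
```

View pics/crops.png

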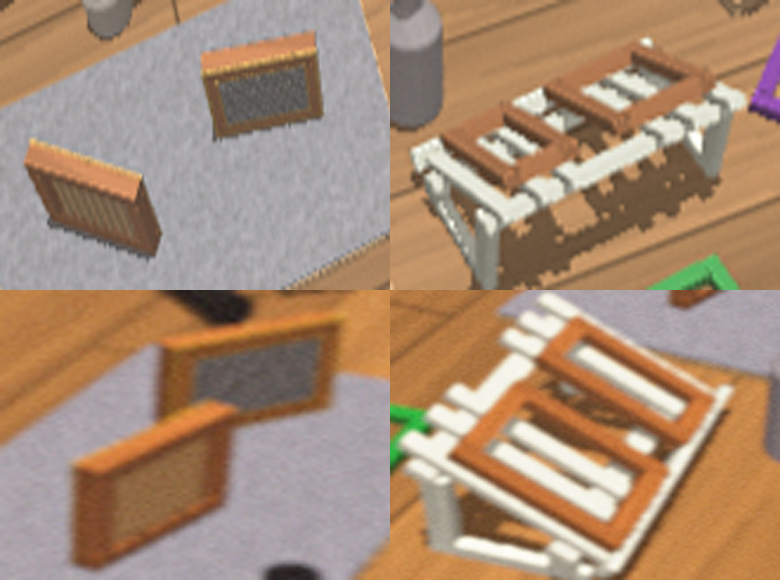

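Mould 1, at (0.511, -0.049), has its wire face towards +x, so it must fall towards the robot. Mould 2, at (0.535, -0.302), has its wire face towards -x/+y, so it must fall towards +x/-y. The matching deckle is the wider one, on the +y side of the rack, and its slats run up the slope.

Call:
{"name": "drive_tool", "arguments": {"commands": "0 0 0 10 -1; 0 0 0 10 -1; 0 0 0 10 -1; 0 0 0 3 -1; 0.0185 -0.0445 0 0 -1; 0.0185 -0.0445 0 0 -1; 0.0185 -0.0445 0 0 -1; 0.0185 -0.0445 0 0 -1; 0.0185 -0.0445 0 0 -1; 0.0185 -0.0445 0 0 -1"}}

```text
time: 1.35
tool_pos: [0.3683, -0.3335, 0.231]
orientation: [-3.118, 0.383, 0.0]
wrist_force: [0.6, -0.7, -1.6]
opening: 0.0002
grip_force: 0.0
```

Call:
{"name": "drive_tool", "arguments": {"commands": "0.0185 -0.0445 0 0 -1; 0.0185 -0.0445 0 0 -1; 0.0185 -0.0445 0 0 -1; 0.0185 -0.0445 0 0 -1; 0.0185 -0.0445 0 0 -1; 0.0185 -0.0445 0 0 -1; 0.0185 -0.0445 0 0 -1; 0 0 0 0 -1"}}

```text
time: 2.35
tool_pos: [0.5701, -0.0615, 0.2309]
orientation: [-3.118, 0.377, -0.0]
wrist_force: [-0.3, -0.1, -0.3]
opening: -0.0002
grip_force: 0.0
```

```bash
cat >> h.py <<'E'
def plan(dst,yaw=None):
    s=r.get_state();p=np.array(s["tool_pos"]);R=cv2.Rodrigues(np.array(s["orientation"],float))[0]
    psi=np.degrees(np.arctan2(R[1,0],R[0,0])); t=0 if yaw is None else (psi-yaw+180)%360-180
    a=np.radians(psi-t); d=np.array(dst)-p
    print("t",round(s["time"],2),"pos",p.round(4),"psi",psi.round(2),"turn",round(t,1),"then shift mm",np.round([1000*(d[0]*np.cos(a)+d[1]*np.sin(a)),1000*(d[0]*np.sin(a)-d[1]*np.cos(a)),-1000*d[2]],1),"j",np.round(s["joint_pos"],2),"F",np.round(s["wrist_force"],1),"open",round(s["opening"],4),"gf",round(s["grip_force"],1))
E
python3 - <<'E'
from h import *
plan([.569,-.063,.125],-13.7)
# rack analysis
z=np.load("scene.npz");W1=cloud(z["d"],dict(intrinsics=z["K"],world_to_cam=z["T"]));p1=z["p"]
z=np.load("side.npz");W2=cloud(z["d"],dict(intrinsics=z["K"],world_to_cam=z["T"]));p2=z["p"]
for W,p in((W1,p1),(W2,p2)):
    h=cv2.cvtColor(p,cv2.COLOR_BGR2HSV)
    box=(W[...,0]>.36)&(W[...,0]<.59)&(W[...,1]>.18)&(W[...,1]<.52)&(W[...,2]>.03)
    wood=box&(h[...,1]>110)&(h[...,0]<20)
    k,l,st,c=cv2.connectedComponentsWithStats(wood.astype(np.uint8))
    for i in range(1,k):
        if st[i,4]>150:
            P=W[l==i];ctr=np.nanmean(P,0);A=np.c_[P[:,:2]-ctr[:2],np.ones(len(P))];s=np.linalg.lstsq(A,P[:,2],rcond=None)[0]
            # slope coords
            Pl=P.copy();Pl[:,0]=P[:,0]*np.cos(np.radians(35))+P[:,2]*np.sin(np.radians(35))
            rc=cv2.minAreaRect((Pl[:,:2]*1000).astype(np.float32))
            print(st[i].tolist(),"mean",ctr.round(4),"plane",s.round(3),"rect",np.round(rc[0],1),np.round(rc[1],1),round(rc[2],1))
E
```

```text
t 2.35 pos [ 0.5701 -0.0615  0.2309] psi -13.77 turn -0.1 then shift mm [ -0.7   1.8 105.9] j [-0.23  0.32  1.57  0.    1.25  1.58] F [-0.3 -0.1 -0.3] open -0.0002 gf 0.0
[289, 130, 48, 25, 491] mean [0.4566 0.415  0.0977] plane [0.68  0.08  0.098] rect [419.  415.6] [171.7 121.7] 4.5
[259, 146, 40, 23, 397] mean [0.4727 0.2719 0.0982] plane [0.673 0.079 0.098] rect [432.8 272.3] [172.   84.8] 6.5
[241, 195, 50, 50, 809] mean [0.4612 0.2813 0.0931] plane [0.679 0.066 0.093] rect [431.7 264.3] [161.2 109.2] 5.1
[217, 220, 61, 64, 1148] mean [0.4454 0.4201 0.0936] plane [0.686 0.088 0.094] rect [418.4 406.9] [162.  142.1] 4.6
```

Call:
{"name": "drive_tool", "arguments": {"commands": "0 0 0.05 0 -1; 0 0 0.05 0 -1; 0 0 0.006 0 -1; -0.015 0 0 0 -1; -0.015 0 0 0 -1; -0.008 0 0 0 -1; -0.008 0 0 0 -1; -0.008 0 0 0 -1; -0.006 0 0 0 -1; 0 0 0 0 -1"}}

```text
time: 3.6
tool_pos: [0.5099, -0.0494, 0.1252]
orientation: [-3.118, 0.382, 0.001]
wrist_force: [0.0, 0.9, 0.4]
opening: 0.0001
grip_force: 0.0
```

```bash
cat >> h.py <<'E'
def moulds():
    p,d,m=cap("scene");W=cloud(d,m)
    ok=(W[...,2]>0.028)&(W[...,2]<.16)&(W[...,0]>.33)&(W[...,0]<.72)&(W[...,1]>-.5)&(W[...,1]<.12)
    k,l,st,c=cv2.connectedComponentsWithStats(ok.astype(np.uint8))
    for i in range(1,k):
        if st[i,4]>150:
            P=W[l==i];T=P[P[:,2]>np.nanpercentile(P[:,2],98)-.012];rc=cv2.minAreaRect((T[:,:2]*1000).astype(np.float32))
            print(st[i].tolist(),"zmax",P[:,2].max().round(3),np.round(rc[0],1),np.round(rc[1],1),round(rc[2],1))
    return p
E
python3 - <<'E'
from h import *
plan([.569,-.063,.125]);moulds()
E
```

```text
t 3.6 pos [ 0.5099 -0.0494  0.1252] psi -13.98 turn 0 then shift mm [60.6 -1.   0.2] j [-0.23  0.36  1.82  0.    0.96  1.58] F [0.  0.9 0.4] open 0.0001 gf 0.0
[170, 177, 52, 33, 1123] zmax 0.159 [498.1 -46.2] [157.2  49.3] 77.7
[95, 213, 58, 31, 951] zmax 0.14 [ 534.7 -301.5] [160.7  27.7] 55.2
```

Call:
{"name": "drive_tool", "arguments": {"commands": "-0.006 0 0 0 -1; -0.006 0 0 0 -1; 0 0 0 0 -1; 0 0 0 0 -1; 0 0 0 0 -1; 0 0 -0.05 0 -1; 0 0 -0.05 0 -1"}}

```text
time: 4.53
tool_pos: [0.4984, -0.0466, 0.226]
orientation: [-3.118, 0.383, 0.003]
wrist_force: [1.4, -0.8, 0.9]
opening: 0.0004
grip_force: 0.0
```

Run:
```python
from h import *
# M2 n=(-.814,.581); start 55mm in front
plan([.535-.814*.055,-.3025+.581*.055,.225],144.5-180)
p=moulds(); cv2.imwrite("pics/m1.png",p[140:280,70:280])
```

```text
t 4.53 pos [ 0.4984 -0.0466  0.226 ] psi -13.99 turn 21.5 then shift mm [123.4 187.1   1. ] j [-0.23  0.22  1.73  0.    1.2   1.58] F [ 1.4 -0.8  0.9] open 0.0004 gf 0.0
[174, 169, 47, 35, 1300] zmax 0.045 [435. -31.] [160.8 127.4] 77.1
[95, 213, 58, 31, 966] zmax 0.137 [ 534.3 -302.9] [161.4  27. ] 54.6
```

View pics/m1.png

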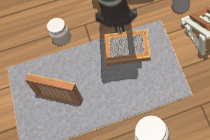

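M1 now lies flat with its mesh up, at about crop pixel (127,45). M2 next.

Call:
{"name": "drive_tool", "arguments": {"commands": "0 0 0 10.5 -1; 0 0 0 10.5 -1; 0.0247 0.0374 0 0 -1; 0.0247 0.0374 0 0 -1; 0.0247 0.0374 0 0 -1; 0.0247 0.0374 0 0 -1; 0.0247 0.0374 0 0 -1; 0 0 0.05 0 -1; 0 0 0.05 0 -1; 0 0 0 0 -1"}}

```text
time: 5.82
tool_pos: [0.4898, -0.2688, 0.1219]
orientation: [-2.993, 0.944, 0.013]
wrist_force: [-0.2, 0.8, -0.2]
opening: 0.0
grip_force: 0.0
```

Run:
```python
from h import *
plan([.535-.814*.023,-.3025+.581*.023,.125])
```

```text
t 5.83 pos [ 0.4898 -0.2688  0.1219] psi -35.01 turn 0 then shift mm [33.3  1.5 -3.1] j [-0.63  0.43  1.71  0.    1.01  1.56] F [-0.2  0.8 -0.2] open 0.0 gf 0.0
```

Call:
{"name": "drive_tool", "arguments": {"commands": "0.008 0 -0.003 0 -1; 0.015 0 0 0 -1; 0.008 0 0 0 -1; 0.008 0 0 0 -1; 0.008 0 0 0 -1; 0.006 0 0 0 -1; 0.006 0 0 0 -1; 0.006 0 0 0 -1; 0 0 0 0 -1; 0 0 0 0 -1"}}

```text
time: 7.08
tool_pos: [0.5457, -0.3077, 0.1281]
orientation: [-2.996, 0.944, 0.001]
wrist_force: [-0.6, -0.3, 0.0]
opening: -0.0001
grip_force: 0.0
```

Call:
{"name": "drive_tool", "arguments": {"commands": "0 0 0 0 -1; 0 0 -0.06 0 0; 0 0 -0.05 0 0"}}

```text
time: 7.45
tool_pos: [0.5457, -0.3078, 0.2396]
orientation: [-2.996, 0.944, 0.001]
wrist_force: [-0.0, -1.2, 0.1]
opening: 0.0354
grip_force: 0.0
```

Run:
```python
from h import *
plan([.455,.415,.3],6)
p=moulds(); cv2.imwrite("pics/m2.png",cv2.resize(p[140:280,70:280],None,fx=3,fy=3))
```

```text
t 7.45 pos [ 0.5457 -0.3078  0.2396] psi -34.99 turn -41.0 then shift mm [ -14.7 -728.3  -60.4] j [-0.62  0.39  1.44  0.    1.31  1.56] F [-0.  -1.2  0.1] open 0.0354 gf 0.0
[174, 169, 47, 34, 1300] zmax 0.045 [435.2 -31.1] [161.3 125.7] 77.5
[88, 233, 61, 45, 1755] zmax 0.045 [ 594.9 -346.1] [165.1 122.9] 54.4
```

View pics/m2.png

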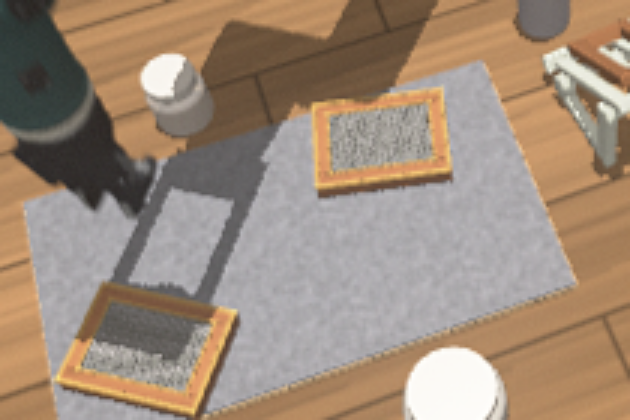

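Both moulds lie wire up, at crop pixels (382,140) and (148,348). Next, go above the deckle.

Call:
{"name": "drive_tool", "arguments": {"commands": "0 0 -0.015 -10.25 0; 0 0 -0.015 -10.25 0; 0 0 -0.015 -10.25 0; 0 0 -0.015 -10.25 0; 0 -0.046 0 0 0; 0 -0.046 0 0 0; 0 -0.046 0 0 0; 0 -0.046 0 0 0; 0 -0.046 0 0 0; 0 -0.046 0 0 0"}}

```text
time: 8.75
tool_pos: [0.5165, -0.032, 0.2983]
orientation: [-3.137, -0.164, -0.0]
wrist_force: [-0.3, -0.4, 0.1]
opening: 0.0429
grip_force: 0.0
```

Call:
{"name": "drive_tool", "arguments": {"commands": "0 -0.046 0 0 0; 0 -0.046 0 0 0; 0 -0.046 0 0 0; 0 -0.046 0 0 0; 0 -0.046 0 0 0; 0 -0.046 0 0 0; 0 -0.046 0 0 0; 0 -0.046 0 0 0; 0 0 0 0 0; 0 0 0 0 0"}}

```text
time: 10.0
tool_pos: [0.4782, 0.332, 0.298]
orientation: [3.136, 0.166, -0.001]
wrist_force: [0.1, -0.0, -0.7]
opening: 0.0426
grip_force: 0.0
```

Run:
```python
from h import *
plan([.455,.415,.3],6)
p,d,m=cap("wrist");np.savez("wrist.npz",p=p,d=d,K=m["intrinsics"],T=m["world_to_cam"])
print(np.round(m["intrinsics"],1).tolist(),np.round(np.linalg.inv(m["world_to_cam"]),3).tolist())
cv2.imwrite("pics/w1.png",p)
```

```text
t 10.0 pos [0.4782 0.332  0.298 ] psi 6.05 turn 0.0 then shift mm [-14.4 -85.   -2. ] j [ 0.49  0.28  1.46 -0.    1.4   1.95] F [ 0.1 -0.  -0.7] open 0.0426 gf 0.0
[[297.3, 0.0, 258.0], [0.0, 297.3, 187.8], [0.0, 0.0, 1.0]] [[0.105, -0.947, -0.302, 0.555], [-0.994, -0.1, -0.033, 0.34], [0.001, 0.304, -0.953, 0.441], [0.0, 0.0, 0.0, 1.0]]
```

View pics/w1.png

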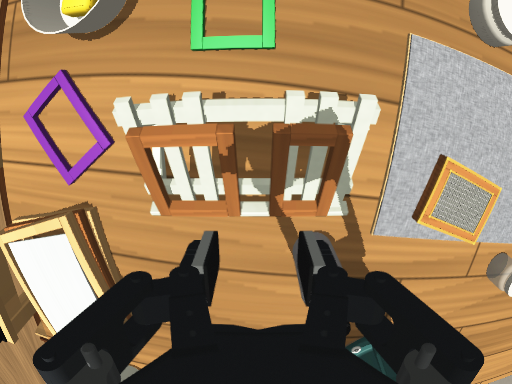

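The wrist view shows the matching deckle at left, with corners near (130,130), (232,127), (237,215) and (158,215). Its right long rail runs along about (228,170), beside an open gap with no slat in it, so that is the rail to grip.

```bash
cat >> h.py <<'E'
def wcloud(d,m):
    K=np.array(m["intrinsics"]);T=np.linalg.inv(np.array(m["world_to_cam"]))
    v,u=np.indices(d.shape);x=(u-K[0,2])/K[0,0];y=(v-K[1,2])/K[1,1];th=np.hypot(x,y)+1e-9
    k=np.tan(np.minimum(th,1.4))/th
    W=np.stack([x*k*d,y*k*d,d],-1)@T[:3,:3].T+T[:3,3];W[(d==0)|(th>1.3)]=np.nan;return W
E
python3 - <<'E'
from h import *
z=np.load("wrist.npz");p=z["p"];W=wcloud(z["d"],dict(intrinsics=z["K"],world_to_cam=z["T"]))
h=cv2.cvtColor(p,cv2.COLOR_BGR2HSV)
ok=(W[...,2]>.04)&(W[...,2]<.19)&(W[...,0]>.34)&(W[...,0]<.6)&(W[...,1]>.18)&(W[...,1]<.53)&(h[...,1]>110)
ok[220:]=0
k,l,st,c=cv2.connectedComponentsWithStats(ok.astype(np.uint8))
for i in range(1,k):
    if st[i,4]<300: continue
    P=W[l==i]
    for _ in range(4):   # fit upper plane
        A=np.c_[P[:,:2],np.ones(len(P))];s=np.linalg.lstsq(A,P[:,2],rcond=None)[0];e=P[:,2]-A@s;P=P[abs(e)<max(.004,1.5*e.std())]
    n=np.array([-s[0],-s[1],1]);n/=np.linalg.norm(n)
    ex=np.array([s[0],s[1],s[0]**2+s[1]**2]);ex/=np.linalg.norm(ex);ey=np.cross(n,ex)
    q=np.c_[P@ex,P@ey]*1000;rc=cv2.minAreaRect(q.astype(np.float32))
    C=ex*rc[0][0]/1000+ey*rc[0][1]/1000+n*np.mean(P@n)
    print(st[i].tolist(),len(P),"slope",np.degrees(np.arccos(n[2])).round(2),"yaw",np.degrees(np.arctan2(ex[1],ex[0])).round(2),"topcentre",C.round(4),"rect",np.round(rc[1],1),round(rc[2],2))
E
```

```text
[125, 123, 116, 94, 5449] 4011 slope 34.94 yaw 6.24 topcentre [0.4438 0.4136 0.0938] rect [163.2 120.7] 0.17
[269, 123, 84, 94, 4495] 3466 slope 34.95 yaw 6.06 topcentre [0.4593 0.2721 0.0939] rect [ 85.1 162.3] 89.87
```

Run:
```python
from h import *
plan([.4493,.3629,.083],6.15)
```

```text
t 10.05 pos [0.4784 0.3316 0.2981] psi 5.99 turn -0.2 then shift mm [-25.6 -34.3 215.1] j [ 0.49  0.28  1.46 -0.    1.4   1.95] F [-0.1  0.   0.2] open 0.0428 gf 0.0
```

Call:
{"name": "drive_tool", "arguments": {"commands": "-0.0128 -0.0171 0 0 0; -0.0128 -0.0172 0 0 0; 0 0 0.05 0 0; 0 0 0.05 0 0; 0 0 0.05 0 0; 0 0 0.03 0 0; 0 0 0 0 0; 0 0 0 0 0"}}

```text
time: 11.05
tool_pos: [0.45, 0.3649, 0.1197]
orientation: [-3.136, -0.165, -0.002]
wrist_force: [-0.6, 0.3, 0.2]
opening: 0.0427
grip_force: 0.0
```

Run:
```python
from h import *
plan([.4493,.3629,.083],6.15)
p,d,m=cap("wrist");cv2.imwrite("pics/w2.png",p)
```

```text
t 11.05 pos [0.45   0.3649 0.1197] psi 6.03 turn -0.1 then shift mm [-0.9  1.9 36.7] j [0.56 0.45 1.68 0.   1.01 2.03] F [-0.6  0.3  0.2] open 0.0427 gf 0.0
```

View pics/w2.png

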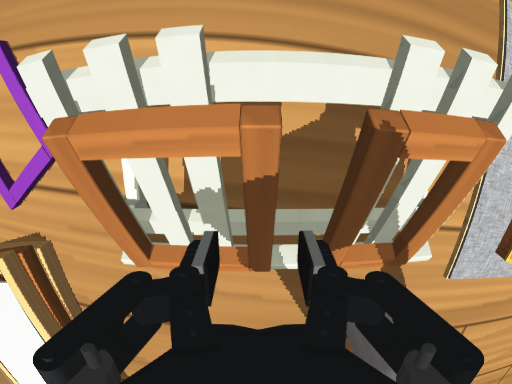

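The rail, at columns 248–275, is centred between the fingers. Lower and grip.

Call:
{"name": "drive_tool", "arguments": {"commands": "-0.001 0.001 0.02 0 0; 0 0 0.01 0 0; 0 0 0.006 0 0; 0 0 0 0 0"}}

```text
time: 11.6
tool_pos: [0.4487, 0.363, 0.0825]
orientation: [-3.137, -0.165, -0.0]
wrist_force: [-0.1, 0.2, -0.5]
opening: 0.0425
grip_force: 0.0
```

Call:
{"name": "drive_tool", "arguments": {"commands": "0 0 0 0 -1; 0 0 0 0 -1; 0 0 0 0 -1; 0 0 0 0 -1; 0 0 0 0 -1", "force": 40}}

```text
time: 12.22
tool_pos: [0.449, 0.3631, 0.0829]
orientation: [-3.137, -0.165, -0.001]
wrist_force: [0.1, -0.5, 5.5]
opening: 0.0169
grip_force: 42.3
```

Call:
{"name": "drive_tool", "arguments": {"commands": "0 0 -0.02 0 -1; 0 0 -0.04 0 -1; 0 0 -0.05 0 -1; 0 0 -0.05 0 -1; 0 0 -0.05 0 -1; 0.02 0 0 -10 -1; 0.02 0.01 0 -10 -1; 0.02 0.02 0 -10 -1; 0.02 0.03 0 -10 -1; 0 0 0 -10 -1"}}

```text
time: 13.48
tool_pos: [0.5532, 0.3378, 0.2913]
orientation: [2.77, 1.48, -0.001]
wrist_force: [-0.9, 0.5, -1.7]
opening: 0.017
grip_force: 41.5
```

Call:
{"name": "drive_tool", "arguments": {"commands": "0 0 0 -10 -1; 0 0 0 -10.7 -1; 0 0 0 0 -1"}}

```text
time: 13.85
tool_pos: [0.5507, 0.3389, 0.2917]
orientation: [-2.465, -1.947, 0.002]
wrist_force: [-0.0, -0.1, -0.4]
opening: 0.017
grip_force: 41.5
```

Run:
```python
from h import *
plan([.635,-.101,.085],77)
```

```text
t 13.85 pos [0.5507 0.3389 0.2917] psi 76.61 turn -0.4 then shift mm [-409.7  181.1  206.7] j [0.44 0.38 1.32 0.   1.44 0.68] F [-0.  -0.1 -0.4] open 0.017 gf 41.5
```

Call:
{"name": "drive_tool", "arguments": {"commands": "-0.041 0.018 0 0 -1; -0.041 0.018 0 0 -1; -0.041 0.018 0 0 -1; -0.041 0.018 0 0 -1; -0.041 0.018 0 0 -1; -0.041 0.018 0 0 -1; -0.041 0.018 0 0 -1; -0.041 0.018 0 0 -1; -0.041 0.018 0 0 -1; -0.041 0.018 0 0 -1"}}

```text
time: 15.1
tool_pos: [0.632, -0.1026, 0.2921]
orientation: [-2.468, -1.943, 0.0]
wrist_force: [0.1, 0.3, -1.0]
opening: 0.0167
grip_force: 41.5
```

Call:
{"name": "drive_tool", "arguments": {"commands": "0 0 0.05 0 -1; 0 0 0.05 0 -1; 0 0 0.05 0 -1; 0 0 0.05 0 -1; 0 0 0 0 -1"}}

```text
time: 15.72
tool_pos: [0.6281, -0.1002, 0.0882]
orientation: [-2.461, -1.94, 0.009]
wrist_force: [-0.2, 0.6, -1.2]
opening: 0.0167
grip_force: 41.5
```

Run:
```python
from h import *
plan([.635,-.101,.06],77)
p,d,m=cap("side");cv2.imwrite("pics/s2.png",cv2.resize(p[90:240,190:390],None,fx=3,fy=3))
```

```text
t 15.72 pos [ 0.6281 -0.1002  0.0882] psi 76.52 turn -0.5 then shift mm [ 0.8  6.9 28.2] j [-0.27  0.56  1.56  0.    1.03 -0.03] F [-0.2  0.6 -1.2] open 0.0167 gf 41.5
```

View pics/s2.png

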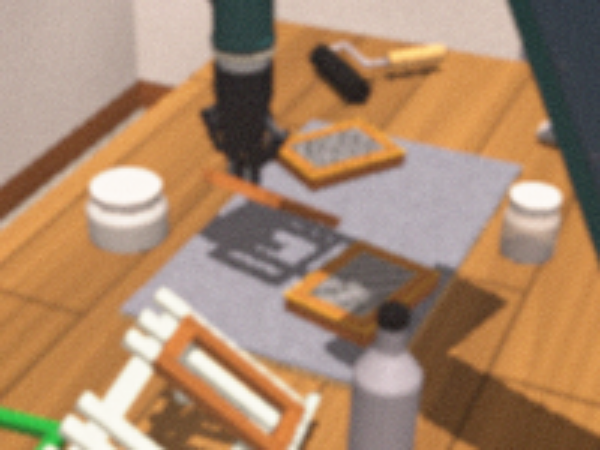

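The deckle is held tilted above free felt, near (275,200). Press it down to level it, with a light grip.

Call:
{"name": "drive_tool", "arguments": {"commands": "0 0 0.02 0 -1; 0 0 0.008 0 -1; 0 0 0.006 0 -1; 0 0 0.006 0 -1; 0 0 0.006 0 -1", "force": 20}}

```text
time: 16.4
tool_pos: [0.6342, -0.1006, 0.0488]
orientation: [2.462, 1.947, 0.006]
wrist_force: [0.7, 4.6, 8.9]
opening: 0.0165
grip_force: 43.0
```

Call:
{"name": "drive_tool", "arguments": {"commands": "0 0 0.005 0 -1; 0 0 0.005 0 -1; 0 0 0.004 0 -1; 0 0 0 0 -1"}}

```text
time: 16.9
tool_pos: [0.6338, -0.101, 0.0341]
orientation: [2.462, 1.948, 0.004]
wrist_force: [-0.0, 3.5, 5.7]
opening: 0.0171
grip_force: 43.6
```

Call:
{"name": "drive_tool", "arguments": {"commands": "0 0 0.004 0 -1; 0 0 0.004 0 -1; 0 0 0.003 0 -1; 0 0 0 0 -1"}}

```text
time: 17.4
tool_pos: [0.6334, -0.1012, 0.0225]
orientation: [2.462, 1.948, 0.003]
wrist_force: [0.9, 3.4, 5.6]
opening: 0.0167
grip_force: 44.1
```

Call:
{"name": "drive_tool", "arguments": {"commands": "0 0 0.002 0 -1; 0 0 0 0 -1"}}

```text
time: 17.65
tool_pos: [0.6331, -0.1013, 0.0203]
orientation: [2.462, 1.948, 0.002]
wrist_force: [0.8, 2.3, 5.4]
opening: 0.0165
grip_force: 44.2
```

Call:
{"name": "drive_tool", "arguments": {"commands": "0 0 0.002 0 -1; 0 0 0.001 0 -1; 0 0 0 0 0; 0 0 0 0 0; 0 0 0 0 0; 0 0 -0.05 0 0; 0 0 -0.06 0 0; 0 0 -0.06 0 0; 0 0 0 0 0; 0 0 0 0 0"}}

```text
time: 18.9
tool_pos: [0.6315, -0.1012, 0.1861]
orientation: [-2.463, -1.949, 0.0]
wrist_force: [1.8, 0.6, -0.6]
opening: 0.043
grip_force: 0.0
```

```bash
cat >> h.py <<'E'
def flat(lo,hi,box,W,p):
    h=cv2.cvtColor(p,cv2.COLOR_BGR2HSV)
    ok=(W[...,2]>lo)&(W[...,2]<hi)&(W[...,0]>box[0])&(W[...,0]<box[1])&(W[...,1]>box[2])&(W[...,1]<box[3])&(h[...,1]>90)
    k,l,st,c=cv2.connectedComponentsWithStats(ok.astype(np.uint8));i=1+np.argmax(st[1:,4]);P=W[l==i]
    rc=cv2.minAreaRect((P[:,:2]*1000).astype(np.float32))
    A=np.c_[P[:,:2]-P[:,:2].mean(0),np.ones(len(P))];s=np.linalg.lstsq(A,P[:,2],rcond=None)[0]
    print(st[i].tolist(),"c",np.round(rc[0],1),np.round(rc[1],1),round(rc[2],2),"plane",s.round(4));return st[i]
E
python3 - <<'E'
from h import *
plan([.635,-.101,.03],77)
p,d,m=cap("wrist");W=wcloud(d,m);cv2.imwrite("pics/w3.png",p)
np.savez("w3.npz",p=p,d=d,K=m["intrinsics"],T=m["world_to_cam"])
flat(.018,.04,(.515,.72,-.25,.05),W,p)
flat(.028,.05,(.33,.52,-.16,.1),W,p)
E
```

```text
t 18.9 pos [ 0.6315 -0.1012  0.1861] psi 76.71 turn -0.3 then shift mm [  1.    3.4 156.1] j [-0.27  0.46  1.47  0.    1.21 -0.03] F [ 1.8  0.6 -0.6] open 0.043 gf 0.0
[153, 94, 115, 145, 7248] c [582.3 -89.3] [159.8 119.3] 76.64 plane [0.0053 0.0035 0.0276]
[34, 82, 100, 143, 5951] c [434.4 -33.8] [161.1 123.2] 76.56 plane [-0.0069  0.0018  0.0359]
```

View pics/w3.png

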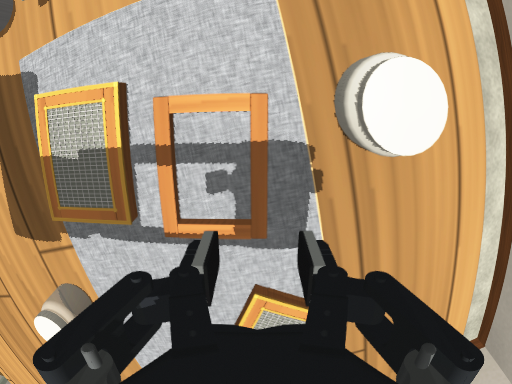

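The deckle lies flat at about (211,165), with M1 wire up beside it at (85,152). Regrip and refine the target.

Run:
```python
from h import *
z=np.load("w3.npz");p=z["p"];W=wcloud(z["d"],dict(intrinsics=z["K"],world_to_cam=z["T"]))
for lo in(.032,.033,.034): flat(lo,.05,(.33,.52,-.16,.1),W,p)
flat(.023,.04,(.515,.72,-.25,.05),W,p)
```

```text
[34, 82, 98, 143, 5739] c [434.4 -33.8] [161.1 123.2] 76.56 plane [-0.0014  0.0002  0.0362]
[34, 82, 98, 143, 5707] c [434.4 -33.8] [161.1 123.2] 76.56 plane [-0.0008  0.0001  0.0362]
[34, 82, 98, 143, 5647] c [434.4 -33.8] [161.1 123.2] 76.56 plane [-0.0002  0.      0.0362]
[153, 94, 115, 145, 6975] c [582.3 -89.3] [159.8 119.3] 76.64 plane [0.0013 0.0009 0.0279]
```

Call:
{"name": "drive_tool", "arguments": {"commands": "0 0 0.06 0 0; 0 0 0.06 0 0; 0 0 0.04 0 0; 0 0 0.0085 0 0; 0 0 0 0 0; 0 0 0 0 -1; 0 0 0 0 -1; 0 0 0 0 -1; 0 0 0 0 -1", "force": 30}}

```text
time: 20.08
tool_pos: [0.6335, -0.1016, 0.0198]
orientation: [2.461, 1.948, 0.004]
wrist_force: [-0.5, -0.6, 7.0]
opening: 0.0168
grip_force: 30.8
```

Call:
{"name": "drive_tool", "arguments": {"commands": "0 0 -0.03 0 -1; 0 0 -0.03 0 -1; 0.005 -0.039 0 0 -1; 0.005 -0.039 0 0 -1; 0.005 -0.039 0 0 -1; 0.005 -0.039 0 0 -1; 0 0 0 0 -1; 0 0 0 0 -1"}}

```text
time: 21.08
tool_pos: [0.486, -0.0462, 0.0785]
orientation: [2.462, 1.948, 0.003]
wrist_force: [0.5, -0.9, -0.7]
opening: 0.0172
grip_force: 29.9
```

Run:
```python
from h import *
plan([.635-.1479,-.101+.0555,.044],76.6)
for n in("wrist","scene","side"):
    p,d,m=cap(n);W=wcloud(d,m) if n=="wrist" else cloud(d,m)
    np.savez("f_"+n,p=p,d=d,K=m["intrinsics"],T=m["world_to_cam"])
    print(n);
    for lo,hi in((.07,.11),(.028,.05)):
        try: flat(lo,hi,(.33,.54,-.16,.1),W,p)
        except Exception as e: print(e)
p=np.load("f_wrist.npz")["p"];cv2.imwrite("pics/w4.png",p)
```

```text
t 21.07 pos [ 0.486  -0.0462  0.0785] psi 76.72 turn 0.1 then shift mm [ 1.   0.9 34.5] j [-0.24  0.4   1.91  0.    0.82 -0.  ] F [ 0.5 -0.9 -0.7] open 0.0172 gf 29.9
wrist
[51, 89, 227, 241, 21568] c [438.  -25.5] [142.9 120.8] 76.66 plane [0.0224 0.0092 0.0859]
[95, 133, 49, 161, 3676] c [383.9 -31.4] [131.9  22.1] 76.51 plane [ 0.0082 -0.0016  0.0362]
scene
[199, 162, 21, 33, 306] c [449.2  11.9] [ 70.4 125.4] 76.59 plane [-0.0016  0.0344  0.0848]
[175, 192, 46, 12, 264] c [485.1 -43.1] [159.1  25.5] 76.94 plane [-0.0581  0.0136  0.0355]
side
[285, 160, 52, 31, 564] c [437.6 -29.6] [163.9 120.4] 76.85 plane [ 0.004  -0.0041  0.0849]
[285, 183, 30, 20, 208] c [450.7  27.1] [ 45.1 121.2] 77.51 plane [-0.024  -0.0917  0.0363]
```

View pics/w4.png

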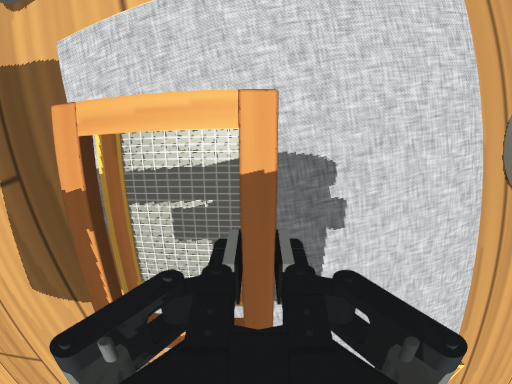

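Over M1, and yaw matches. Lower it.

Call:
{"name": "drive_tool", "arguments": {"commands": "0 0 0.01 0 -1; 0 0 0.01 0 -1; 0 0 0.006 0 -1; 0 0 0.004 0 -1; 0 0 0 0 -1; 0 0 0 0 -1"}}

```text
time: 21.98
tool_pos: [0.4849, -0.0459, 0.0479]
orientation: [2.463, 1.949, 0.0]
wrist_force: [0.0, -0.7, -0.5]
opening: 0.017
grip_force: 29.9
```

Run:
```python
from h import *
plan([.4344+.0512,-.0338-.0123,.044],76.6)
```

```text
t 21.98 pos [ 0.4849 -0.0459  0.0479] psi 76.71 turn 0.1 then shift mm [-0.   0.7  3.9] j [-0.24  0.46  1.94  0.    0.75 -0.  ] F [ 0.  -0.7 -0.5] open 0.017 gf 29.9
```

Call:
{"name": "drive_tool", "arguments": {"commands": "0 0.0007 0.002 0 -1; 0 0 0.002 0 -1; 0 0 0.001 0 -1; 0 0 0 0 -1; 0 0 0 0 0; 0 0 0 0 0; 0 0 0 0 0"}}

```text
time: 22.85
tool_pos: [0.4853, -0.046, 0.0427]
orientation: [-2.463, -1.949, 0.0]
wrist_force: [0.4, 0.4, 1.0]
opening: 0.0426
grip_force: 0.0
```

Call:
{"name": "drive_tool", "arguments": {"commands": "0 0 -0.02 0 0; 0 0 -0.05 0 0; 0 0 -0.06 0 0; 0 0.05 -0.05 0 0; 0 0.05 0 0 0; 0 0 0 0 0; 0 0 0 0 0"}}

```text
time: 23.72
tool_pos: [0.5757, -0.0674, 0.216]
orientation: [-2.462, -1.948, 0.003]
wrist_force: [0.3, -0.6, 0.4]
opening: 0.0428
grip_force: 0.0
```

Run:
```python
from h import *
plan([.4344+.0512,-.0338-.0123,.044],76.6)
ims=[]
for n,(x,y,w,h) in(("wrist",(0,30,300,225)),("scene",(160,150,80,60)),("side",(270,150,80,60))):
    p,d,m=cap(n);W=wcloud(d,m) if n=="wrist" else cloud(d,m)
    print(n);np.savez("g_"+n,p=p,d=d,K=m["intrinsics"],T=m["world_to_cam"])
    for lo,hi in((.045,.07),(.02,.042)):
        try: flat(lo,hi,(.33,.54,-.16,.1),W,p)
        except Exception as e: print(e)
    ims.append(cv2.resize(p[y:y+h,x:x+w],(400,300) ,interpolation=cv2.INTER_CUBIC))
cv2.imwrite("pics/g.png",np.vstack([np.hstack(ims[:2]),np.hstack([ims[2],ims[2]*0])]))
```

```text
t 23.73 pos [ 0.5757 -0.0674  0.216 ] psi 76.71 turn 0.1 then shift mm [ -0.2 -92.6 172. ] j [-0.24  0.35  1.57  0.    1.23 -0.  ] F [ 0.3 -0.6  0.4] open 0.0428 gf 0.0
wrist
[83, 96, 106, 140, 6221] c [435.9 -34. ] [159.8 121.3] 76.66 plane [0.0006 0.0019 0.0517]
[99, 114, 72, 105, 492] c [432.6 -34.2] [124.5  80.9] 76.71 plane [-0.0225 -0.0035  0.0384]
scene
[195, 167, 25, 32, 303] c [445.2   5.1] [ 85.8 123.9] 75.08 plane [0.0067 0.0036 0.0515]
[195, 196, 25, 7, 71] c [500.1 -14. ] [86.5  5.9] 76.62 plane [ 0.8536 -0.171   0.0308]
side
[285, 167, 51, 32, 495] c [437.8 -30.9] [164.9 123. ] 77.56 plane [-0.0037 -0.0013  0.0526]
[285, 187, 30, 18, 152] c [451.8  45.8] [ 20.5 117.4] 83.85 plane [-0.0188 -0.0706  0.031 ]
```

View pics/g.png

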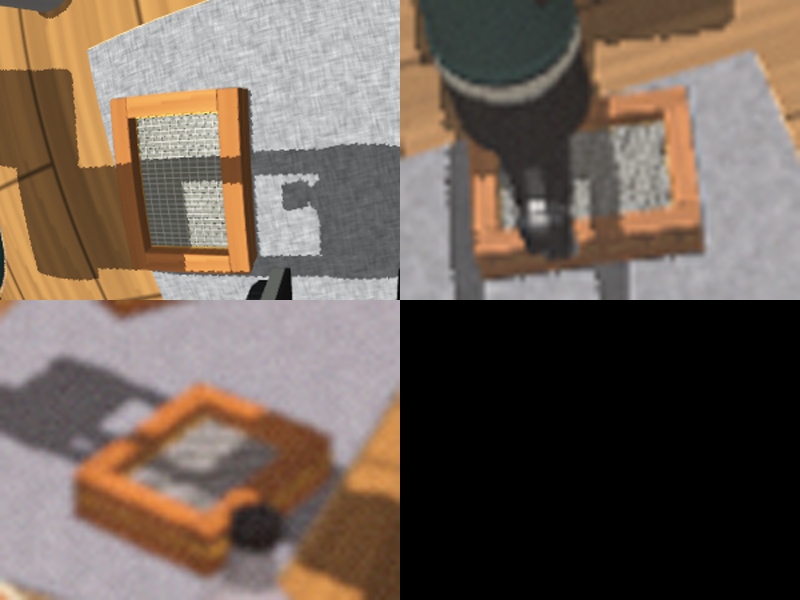

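The deckle lies on M1 with its sides apparently continuous. Check the side-face offsets numerically.

Run:
```python
from h import *
a=np.radians(76.65);l=np.array([np.cos(a),np.sin(a)]);n=np.array([np.sin(a),-np.cos(a)]);c=np.array([.4355,-.034])
for nm in("wrist","scene","side"):
    z=np.load(f"g_{nm}.npz");m=dict(intrinsics=z["K"],world_to_cam=z["T"]);W=wcloud(z["d"],m) if nm=="wrist" else cloud(z["d"],m)
    h=cv2.cvtColor(z["p"],cv2.COLOR_BGR2HSV);W=W[h[...,1]>80];q=(W[:,:2]-c);L=q@l*1000;N=q@n*1000;Z=W[:,2]*1000
    for lab,A,B,ha,hb in(("+n",N,L,60,80),("+l",L,N,80,60),("-l",-L,N,80,60)):
        f=(abs(A-ha)<7)&(abs(B)<hb-8)
        out=[]
        for lo,hi in((15,24),(24,32),(38,43),(43,48)):
            g=f&(Z>lo)&(Z<hi);out.append((int(g.sum()),round(float(np.median(A[g])),1) if g.sum()>5 else None))
        print(nm,lab,out)
```

```text
wrist +n [(191, 59.0), (187, 59.0), (138, 60.2), (146, 60.2)]
wrist +l [(0, None), (0, None), (0, None), (0, None)]
wrist -l [(0, None), (0, None), (0, None), (0, None)]
scene +n [(50, 58.0), (39, 58.4), (16, 58.8), (25, 59.3)]
scene +l [(0, None), (0, None), (0, None), (7, 77.6)]
scene -l [(0, None), (0, None), (0, None), (4, None)]
side +n [(0, None), (0, None), (0, None), (0, None)]
side +l [(42, 81.7), (45, 81.3), (29, 82.2), (21, 82.7)]
side -l [(0, None), (0, None), (0, None), (0, None)]
```

```bash
python3 -c "
from h import *
print(r.sign_off())"
```

```text
the job is handed in; nothing more can be done
None
```

Job handed in at about 24 s: both moulds lie flat with the wire face up, and the matching deckle lies on the mould nearer the rack, within about 1.5 mm on the two sides I could measure (the other two were out of view).

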